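# Present the blind spacer hole-up over the drip tray

## Robot

A 6-joint arm with a two-finger parallel gripper is mounted at the origin on the work surface. World frame = base frame: x ahead of the robot, y to its left, z up, the work surface at z = 0. Lengths are in mm, angles in rad, forces in N, time in s.
With the tool pointing down it reaches from about 350 to 875 mm from the base axis. Payload 4.2 kg.
Tool frame: the origin (TCP) lies at the very end of the fingers, on their centre line; the grasp point (between the pads) lies 19 mm behind it; y points along the fingers, z is the direction in which the jaws open and shut, and the axes are right-handed (so a half turn about y gives the same grasp; the last joint's range is limited). The gripper opens to 85 mm and grips with 20 to 120 N. Pads are 22 mm wide; open, the fingers measure 114 mm over their backs; the gripper's body (76 mm by 85 mm) begins 54 mm behind the grasp point. The pads swing forward as they close: fully open they stand 13 mm farther back than shut.
Start: joints at [1.465, 0.385, 0.008, 0, -1.194, -0.259], TCP at [222.944, 583.862, 200.012] pointing down, gripper open.
Joint ranges: [-3.14, 3.14], [-1.21, 2.06], [-1.07, 1.41], [-3.16, 2.05], [-2.99, -0.16], [-3.1, 3.1]. Speed limits (rad/s): [2.79, 2.79, 3.14, 3.14, 3.14, 3.14].

## Interface

Orientations are given as a unit quaternion [x, y, z, w].
In Python, from bench import arm gives the robot as it stands.
- The arm moves only by the shell command python3 -m creep 'ROWS'. ROWS is JSON, a list of rows, each an object with "delta_pos": the shift along the tool's x, y, z in mm, a list of three; "rot": the turn, a rotation vector about the tool's x, y, z in rad, a list of three; "jaw": the finger opening in mm, from 0 to 85.4. A call has exactly 10 rows; each row shifts and turns the commanded pose from where the row before left it, along the tool's axes as they then stand; what a row does not reach is not made up. A row lasts 1/12 s, in which the tool goes at most 41.7 mm and 7.16 degrees, less where a joint would pass 70% of its speed; a pose out of reach is approached as far as the arm can. A call is refused whole if a number of a shift passes 41.7 or a number of a turn 0.125, either way. A call with a gripper value outside its range is refused whole. The fingers move at their own pace and stop on an object; the grip force is fixed at half the most. Time passes only in rows, so rows that do not move let the fingers close, or fill a call up. It gives the time, the measured TCP pose, the force and the opening at its end, in the units of the state.
- arm.read_state(): the state, without advancing time (a new reading comes with each control period).
- arm.get_image(name): name is "scene" or "side" or "wrist"; returns the picture (400x640x3 uint8, red, green, blue); there is no depth.
- arm.calibration(name): a dict with "intrinsics" (3x3 intrinsics, pixels), "R" (3x3) and "t" (3): a world point X has camera coordinates R X + t. Camera axes: x right, y down, z forward; pixel columns grow to the right and rows downward; lengths in mm; the calibration is good to about 2 mm. A picture is of the moment at which its call begins: read the wrist's pose just before it. calibration takes no time and is no camera call; for the wrist camera it gives the pose at the moment of the call.
- arm.job_done(): hands the job in, once; it reports no verdict.
Trained networks look in the newest picture that a camera, given by its name, has taken for a name from the list of things; names that differ only in an ending like _2 or _b are one class to them, and where a whole thing is asked for, a point or a joint stands for the part that bears it (a point fixed in the world has none). Each returns a list of dicts, best first, with "p" (0 to 1); they miss things now and then, are a little off and sometimes report something else, mostly with a low value. They report only what shows in the picture. A call takes as long as a camera call.
- arm.find_in(camera, target): "location" ([column, row] in pixels, amid what is visible of it).
- arm.masks_of(camera, target): "pixels" (400x640 bool, what is visible of it) and "location" ([column, row] in pixels, amid what is visible of it).
The state is a dict: "clock": time; "joints": joint angles; "joint_vel": joint speeds; "joint_efforts": joint torques, N m; "position": TCP position; "ee_rot": TCP orientation; "contact_force": force on the tool from outside, world axes, zero at the start; "wrist_torque": the same for the moment, N m; "gripper_width": finger opening in mm.
Only numpy, scipy, OpenCV 4.12 (cv2) and the standard library are available. Lean on these libraries where they do the work, as an engineer would, in place of code of your own. Each camera call takes 0.05 s, during which the arm holds its last target. There are 200 camera calls.

## Task

The square aluminium spacer lying on its side on the bench is bored from one end only. Find out, by sight or by feel, which end has the blind hole, pick the spacer up, turn it so that the hole points straight up, and hold it still over the middle of the steel drip tray, its bottom end a good 10 cm above the bench, ready to be filled with grease. Finish while still holding it like that in the gripper, touching nothing else, and leave the mould block, collar, sprayer and bin where they are.

Things in the scene. Friction and masses are not known exactly. Their poses are not given: they have to be found in the camera images.
- spacer: loose aluminium square bar, 40 x 40 x 56 mm long, 0.14 to 0.28 kg, with a blind hole (22 mm wide, 36 mm deep) in the middle of one end; the other end is plain. Starts lying on a long side, the hole facing any level direction. Origin: centre of that long side, on the bench (mid-bar is 20 mm up its z). x runs along the bar, out of the hole; z is up at the start; y across
- spacer_mouth (a point): centre of the hole's mouth, in the bored end of the spacer, 28 mm along x from the middle of the bar; same axes as the spacer
- spacer_back (a point): centre of the plain end of the spacer, 28 mm along -x from the middle of the bar; same axes as the spacer
- drip_tray: open, shallow square tray of bare sheet steel, 200 x 200 mm, rim 25 mm high, walls 4 mm, fixed to the bench to the left or right of the spacer. Origin: centre of its underside, on the bench; z up, x and y along its sides
- mould_block: bystander: heavy steel mould block with a slot open at one side, 110 x 100 mm and 80 mm tall, fixed to the bench on the side away from the drip tray. Origin: centre of its underside; z up, x along the 110 mm side
- collar: bystander: loose steel ring with a through bore, 48 mm outside, 28 mm bore, 22 mm tall, lying flat beyond the spacer. Origin: centre of its underside; z up
- sprayer: bystander: loose white pump sprayer with black top and red knob, 92 mm diameter, 216 mm tall, standing at the far right. Origin: centre of its underside; z up
- bin: bystander: loose empty blue parts bin, 120 x 160 mm and 80 mm tall, at the far left. Origin: centre of its underside; z up, y along the 160 mm side

How it is judged:
By the outcome, as a careful person would: the job done as asked, in the order asked, and still so for the second after the job is handed in, while the arm keeps its last pose, push and grip.
It also fails if it takes over 58 s, if anything falls off the work surface, if the arm or the gripper's body presses on something with over 40 N, if the wrist force passes 120 N, or if a joint passes its speed limit or range.

## Working session

There is one attempt and no reset: what is moved stays moved. The work goes in short steps, Python scripts to look and compute and a shell command to move; the robot and the scene stay as the last step left them, time stands still between calls to the robot, and variables do not carry over. Pictures are saved under pics/ and viewed, about 8 in all and at most 12, crops included, and the job is handed in when it is done.

```bash
ls; mkdir -p pics; cat > h.py <<'E'
import numpy as np, cv2
from bench import arm
from scipy.spatial.transform import Rotation as R
def ray(cam,px,cal=None):
    c=cal or arm.calibration(cam); K=np.array(c["intrinsics"]);Rm=np.array(c["R"]);t=np.array(c["t"])
    d=Rm.T@np.linalg.inv(K)@np.array([px[0],px[1],1.]); o=-Rm.T@t
    return o,d
def at_z(cam,px,z,cal=None):
    o,d=ray(cam,px,cal); return o+d*(z-o[2])/d[2]
def proj(cam,X,cal=None):
    c=cal or arm.calibration(cam); p=np.array(c["intrinsics"])@(np.array(c["R"])@np.array(X)+np.array(c["t"])); return p[:2]/p[2]
def save(name,im): cv2.imwrite("pics/"+name,im[:,:,::-1])
E
python3 - <<'E'
from h import *
s=arm.read_state(); print({k:np.round(v,3) for k,v in s.items()})
print(np.round(R.from_quat(s["ee_rot"]).as_matrix(),2))
for c in ["scene","side","wrist"]:
    im=arm.get_image(c); save(c+"0.png",im)
    o,_=ray(c,(320,200)); print(c,o.round())
    for n,z in [("spacer",20),("spacer_mouth",20),("spacer_back",20),("drip_tray",5),("mould_block",40),("collar",10)]:
        for r in arm.find_in(c,n)[:2]:
            print(c,n,round(r["p"],2),np.round(r["location"]),at_z(c,r["location"],z).round())
E
```

```text
pics
{'clock': np.float64(0.0), 'joints': array([ 1.465,  0.386,  0.007, -0.   , -1.194, -0.259]), 'joint_vel': array([-0.001, -0.   , -0.001, -0.001,  0.   ,  0.001]), 'joint_efforts': array([-0.000e+00, -3.923e+01,  1.884e+01,  4.186e+00, -5.000e-03,
        0.000e+00]), 'position': array([222.726, 583.273, 198.928]), 'ee_rot': array([-0.128, -0.695,  0.696,  0.128]), 'contact_force': array([-0.056,  0.023, -0.129]), 'wrist_torque': array([ 0.048,  0.049, -0.057]), 'gripper_width': np.float64(85.732)}
[[-0.93 -0.   -0.36]
 [ 0.36 -0.   -0.93]
 [-0.   -1.    0.  ]]
scene [1345.   -4.  775.]
scene spacer 0.73 [292. 196.] [550. -50.  20.]
scene spacer_mouth 0.94 [290. 198.] [557. -54.  20.]
scene spacer_back 0.65 [292. 198.] [558. -49.  20.]
scene drip_tray 0.92 [442. 181.] [487. 315.   5.]
scene drip_tray 0.67 [292. 199.] [546. -52.   5.]
scene mould_block 0.83 [180. 181.] [ 516. -312.   40.]
scene collar 0.88 [293. 236.] [667. -46.  10.]
side [ 470. -854.  582.]
side spacer 0.76 [296. 224.] [559. -50.  20.]
side spacer_mouth 0.83 [294. 226.] [554. -56.  20.]
side spacer_back 0.7 [296. 224.] [558. -51.  20.]
side drip_tray 0.94 [256. 160.] [486. 322.   5.]
side mould_block 0.82 [297. 305.] [ 526. -319.   40.]
side collar 0.9 [350. 221.] [687. -46.  10.]
side collar 0.69 [295. 226.] [557. -44.  10.]
wrist [297. 557. 374.]
```

```bash
python3 - <<'E'
from h import *
a=cv2.imread("pics/scene0.png");b=cv2.imread("pics/side0.png")
def crop(im,c,w,h):
    x,y=c; return im[y-h:y+h,x-w:x+w]
za=cv2.resize(crop(a,(293,200),40,30),(400,300),interpolation=cv2.INTER_CUBIC)
zb=cv2.resize(crop(b,(296,224),40,30),(400,300),interpolation=cv2.INTER_CUBIC)
out=np.vstack([np.hstack([cv2.resize(a,(400,250)),cv2.resize(b,(400,250))]),np.hstack([za,zb])])
cv2.imwrite("pics/m1.png",out)
E
```

```text
(no output)
```

View pics/m1.png

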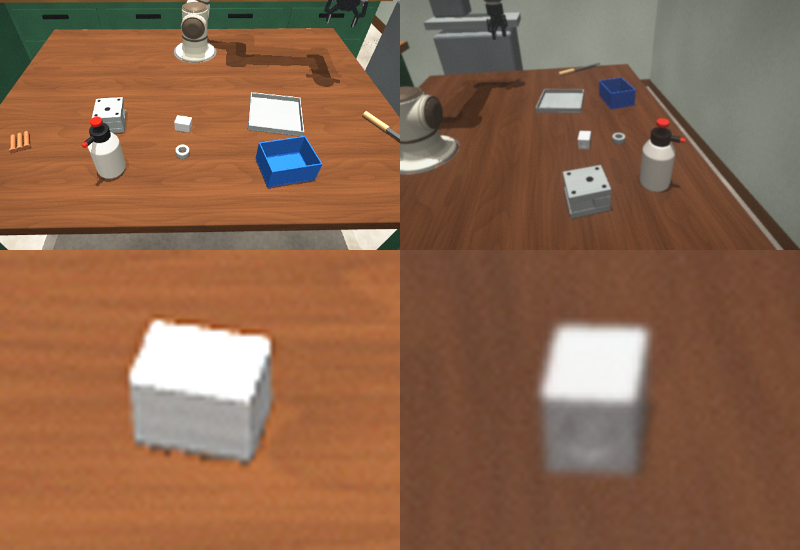

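The top pictures show the spacer at about (292,198) in scene and (296,224) in side. It lies nearly along world y. The side crop hints at a faint disc in the end facing −y, which I'll confirm with the wrist camera. Next I'll measure its axis and plan a close look.

```bash
python3 - <<'E'
from h import *
from scipy.optimize import minimize
s=arm.read_state(); T=R.from_quat(s["ee_rot"]).as_matrix()
c=arm.calibration("wrist"); o,d=ray("wrist",(320,200))
print("cam in tool",(T.T@(o-s["position"])).round(1),"axes in tool",(T.T@np.array(c["R"]).T).round(3)); print(np.round(c["intrinsics"]))
# silhouette fit
ms={}
for cam in ["scene","side"]:
    r=arm.masks_of(cam,"spacer"); print([(round(q["p"],2),q["pixels"].sum(),np.round(q["location"])) for q in r[:3]]); ms[cam]=r[0]["pixels"]
cal={k:arm.calibration(k) for k in ms}
def cost(p):
    e=0
    for cam,m in ms.items():
        x,y,a=p; C=np.array([[i,j,k] for i in(-28,28) for j in(-20,20) for k in(0,40)],float)
        W=C@R.from_euler("z",a).as_matrix().T+[x,y,0]
        P=np.array([proj(cam,w,cal[cam]) for w in W]); h=cv2.convexHull((P*16).astype(np.int32))
        im=np.zeros(m.shape,np.uint8); cv2.fillConvexPoly(im,h,1,shift=4)
        e+=1-(m&(im>0)).sum()/(m|(im>0)).sum()
    return e
best=min((minimize(cost,[550,-50,a],method="Nelder-Mead",options=dict(initial_simplex=[[550,-50,a],[565,-50,a],[550,-40,a],[550,-50,a+.2]])) for a in np.arange(0,3.1,.3)),key=lambda r:r.fun)
print(best.x,best.fun, best.x[2]*57.3)
for cam in ms:
  for n in ["drip_tray"]:
    m=arm.masks_of(cam,n)[0]["pixels"]; cs=cv2.minAreaRect(np.argwhere(m)[:,::-1].astype(np.float32)); 
    h=cv2.approxPolyDP(cv2.convexHull(np.argwhere(m)[:,::-1].astype(np.int32)),6,True)[:,0]
    print(cam,n,[(q.tolist(),at_z(cam,q,25)[:2].round()) for q in h])
E
```

```text
cam in tool [ -78.5 -173.6   -1.6] axes in tool [[ 0.001  0.952  0.305]
 [ 0.    -0.305  0.952]
 [ 1.    -0.001 -0.001]]
[[357.   0. 323.]
 [  0. 357. 204.]
 [  0.   0.   1.]]
[(0.88, np.int64(570), array([294., 198.]))]
[(0.77, np.int64(541), array([297., 224.]))]
[555.77788354 -49.34001264   1.34436754] 0.2445647542421736 77.0322600531842
scene drip_tray [([484, 216], array([627., 378.])), ([398, 207], array([596., 190.])), ([402, 149], array([384., 230.])), ([478, 156], array([416., 419.]))]
side drip_tray [([295, 146], array([609., 361.])), ([287, 181], array([560., 144.])), ([218, 178], array([380., 194.])), ([232, 143], array([418., 418.]))]
```

```bash
python3 -m creep '[{"delta_pos":[0,0,0],"rot":[0,0.12,0],"jaw":85},{"delta_pos":[0,0,0],"rot":[0,0.12,0],"jaw":85},{"delta_pos":[0,0,0],"rot":[0,0.12,0],"jaw":85},{"delta_pos":[0,0,0],"rot":[0,0.12,0],"jaw":85},{"delta_pos":[0,0,0],"rot":[0,0.12,0],"jaw":85},{"delta_pos":[0,0,0],"rot":[0,0.12,0],"jaw":85},{"delta_pos":[0,0,0],"rot":[0,0.12,0],"jaw":85},{"delta_pos":[0,0,0],"rot":[0,0.12,0],"jaw":85},{"delta_pos":[0,0,0],"rot":[0,0.12,0],"jaw":85},{"delta_pos":[0,0,0],"rot":[0,0.12,0],"jaw":85}]'
cat > goal.py <<'E'
# usage: goal(x,y,z, yaw of tool x, tilt about tool z): prints what remains in tool axes
from h import *
def goal(p,yaw,tilt=0):
    s=arm.read_state(); T=R.from_quat(s["ee_rot"])
    M=np.array([[np.cos(yaw),0,-np.sin(yaw)],[np.sin(yaw),0,np.cos(yaw)],[0,-1,0.]])
    M[:,2]=np.cross(M[:,0],M[:,1])
    G=R.from_matrix(M)*R.from_rotvec([0,0,tilt])
    print("t",round(float(s["clock"]),2),"pos",np.round(s["position"],1),"joints",np.round(s["joints"],2),"F",np.round(s["contact_force"],1),"w",round(float(s["gripper_width"]),1))
    print("remaining shift (tool axes)",T.inv().apply(np.array(p)-s["position"]).round(1),"rotvec",(T.inv()*G).as_rotvec().round(3))
E
python3 -c "
from goal import *
goal([541,-113,150],1.344)"
```

```text
clock: 2.08
position: [222.9, 583.9, 200.0]
ee_rot: [-0.5, -0.5, 0.5, 0.5]
contact_force: [-0.5, -0.7, 1.0]
gripper_width: 84.9
t 2.08 pos [222.9 583.9 200. ] joints [ 1.46  0.38  0.01 -0.   -1.19 -1.46] F [-0.5 -0.7  1. ] w 84.9
remaining shift (tool axes) [-696.9   50.  -318. ] rotvec [-0.     0.227 -0.   ]
```

```bash
python3 -m creep '[{"delta_pos":[-35,2,-16],"rot":[0,0,0],"jaw":85},{"delta_pos":[-35,2,-16],"rot":[0,0,0],"jaw":85},{"delta_pos":[-35,2,-16],"rot":[0,0,0],"jaw":85},{"delta_pos":[-35,2,-16],"rot":[0,0,0],"jaw":85},{"delta_pos":[-35,2,-16],"rot":[0,0,0],"jaw":85},{"delta_pos":[-35,2,-16],"rot":[0,0,0],"jaw":85},{"delta_pos":[-35,2,-16],"rot":[0,0,0],"jaw":85},{"delta_pos":[-35,2,-16],"rot":[0,0,0],"jaw":85},{"delta_pos":[-35,2,-16],"rot":[0,0,0],"jaw":85},{"delta_pos":[-35,2,-16],"rot":[0,0,0],"jaw":85}]' >/dev/null
python3 -m creep '[{"delta_pos":[-35,2,-16],"rot":[0,0,0],"jaw":85},{"delta_pos":[-35,2,-16],"rot":[0,0,0],"jaw":85},{"delta_pos":[-35,2,-16],"rot":[0,0,0],"jaw":85},{"delta_pos":[-35,2,-16],"rot":[0,0,0],"jaw":85},{"delta_pos":[-35,2,-16],"rot":[0,0,0],"jaw":85},{"delta_pos":[-35,2,-16],"rot":[0,0,0],"jaw":85},{"delta_pos":[-35,2,-16],"rot":[0,0,0],"jaw":85},{"delta_pos":[-35,2,-16],"rot":[0,0,0],"jaw":85},{"delta_pos":[-35,2,-16],"rot":[0,0,0],"jaw":85},{"delta_pos":[-31,2,-14],"rot":[0,0,0],"jaw":85}]'
python3 -c "
from goal import *
goal([541,-113,110],1.344,-.52)"
```

```text
clock: 3.75
position: [545.9, -112.5, 160.1]
ee_rot: [0.499, 0.501, -0.501, -0.498]
contact_force: [1.0, 0.3, 0.8]
gripper_width: 85.1
t 3.75 pos [ 545.9 -112.5  160.1] joints [ 0.09  0.3  -0.22  0.   -1.05 -0.08] F [1.  0.3 0.8] w 85.1
remaining shift (tool axes) [-0.4 50.1  4.9] rotvec [-0.06   0.227 -0.518]
```

```bash
python3 -m creep '[{"delta_pos":[0,16,2],"rot":[0,0.114,0],"jaw":85},{"delta_pos":[0,17,2],"rot":[0,0.114,0],"jaw":85},{"delta_pos":[0,17,0],"rot":[0,0,0],"jaw":85},{"delta_pos":[0,0,0],"rot":[0,0,-0.104],"jaw":85},{"delta_pos":[0,0,0],"rot":[0,0,-0.104],"jaw":85},{"delta_pos":[0,0,0],"rot":[0,0,-0.104],"jaw":85},{"delta_pos":[0,0,0],"rot":[0,0,-0.104],"jaw":85},{"delta_pos":[0,0,0],"rot":[0,0,-0.104],"jaw":85},{"delta_pos":[0,0,0],"rot":[0,0,0],"jaw":85},{"delta_pos":[0,0,0],"rot":[0,0,0],"jaw":85}]'
python3 - <<'E'
from goal import *
goal([541,-113,110],1.344,-.52)
cal=arm.calibration("wrist"); im=arm.get_image("wrist"); save("w1.png",im)
for n in ["spacer","spacer_mouth","spacer_back"]:
    for r in arm.find_in("wrist",n)[:2]: print(n,round(r["p"],2),np.round(r["location"]),at_z("wrist",r["location"],20,cal).round(1))
print(proj("wrist",[556,-49,20],cal))
E
```

```text
clock: 4.58
position: [541.0, -112.0, 109.3]
ee_rot: [-0.421, -0.567, 0.284, 0.648]
contact_force: [0.1, -0.1, -0.6]
gripper_width: 85.0
t 4.58 pos [ 541.  -112.   109.3] joints [-0.26  0.42 -0.09 -0.57 -1.15  0.29] F [ 0.1 -0.1 -0.6] w 85.0
remaining shift (tool axes) [-0.5 -1.1 -0.3] rotvec [-0.002  0.    -0.001]
spacer_mouth 0.82 [322. 204.] [557.9 -47.6  20. ]
spacer_back 0.59 [320. 203.] [558.9 -48.6  20. ]
[323.52511129 202.45059676]
```

View pics/w1.png

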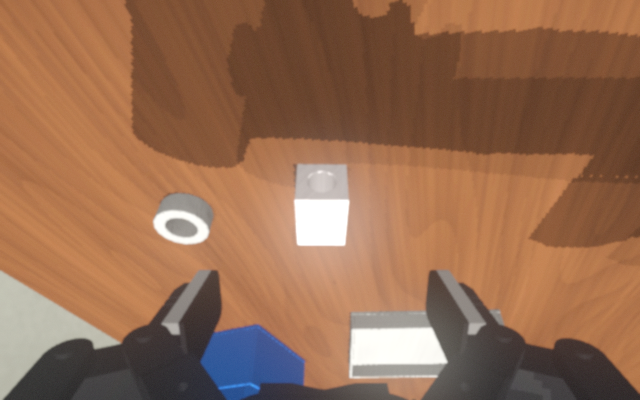

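The wrist view shows a round hole at (321,181) in the spacer's −y end face. The white top face spans columns 295–348 and rows 200–245. I'll zoom in to be sure, and refine the pose from the corners.

```bash
python3 - <<'E'
from goal import *
im=cv2.imread("pics/w1.png"); z=im[155:255,255:385]
z=cv2.convertScaleAbs(z,alpha=1.0); cv2.imwrite("pics/w1z.png",cv2.resize(z,(780,600),interpolation=cv2.INTER_CUBIC))
g=cv2.cvtColor(im,cv2.COLOR_BGR2GRAY).astype(float)
m=arm.masks_of("wrist","spacer"); print([(round(q["p"],2),q["pixels"].sum()) for q in m])
cal=arm.calibration("wrist")
b=(g>235).astype(np.uint8); b[:, :280]=0;b[:,365:]=0;b[:160]=0;b[260:]=0
n,l,st,ce=cv2.connectedComponentsWithStats(b); k=1+st[1:,4].argmax(); print(st[k])
h=cv2.approxPolyDP(cv2.convexHull(np.argwhere(l==k)[:,::-1].astype(np.int32)),4,True)[:,0]
P=np.array([at_z("wrist",q,40,cal)[:2] for q in h]); print(h.tolist(),P.round(1).tolist())
if m:
  h=cv2.approxPolyDP(cv2.convexHull(np.argwhere(m[0]["pixels"])[:,::-1].astype(np.int32)),3,True)[:,0]; print("mask hull",h.tolist())
E
```

```text
[(0.81, np.int64(4135))]
[ 295  199   54   47 2308]
[[348, 201], [344, 244], [297, 243], [295, 200]] [[533.4, -63.1], [545.9, -10.4], [585.0, -20.6], [571.8, -72.8]]
mask hull [[344, 244], [298, 244], [294, 207], [297, 164], [346, 165]]
```

View pics/w1z.png

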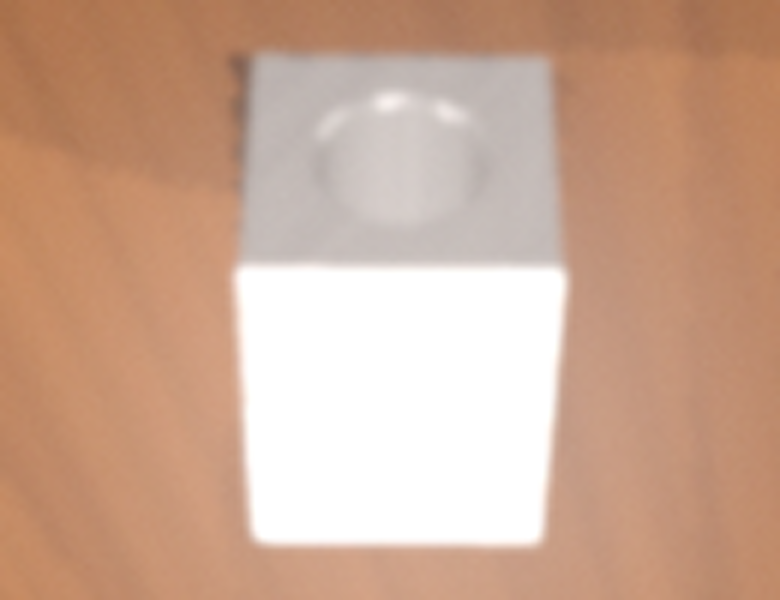

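The zoom clearly shows a real bore in the −y end. The measured top is about 54×40 mm, with its centre near (559,−42) and axis yaw of about 1.33. Next I'll go above it with the tool vertical.

```bash
python3 -m creep '[{"delta_pos":[0,0,0],"rot":[0,0,0.104],"jaw":85},{"delta_pos":[0,0,0],"rot":[0,0,0.104],"jaw":85},{"delta_pos":[0,0,0],"rot":[0,0,0.104],"jaw":85},{"delta_pos":[0,0,0],"rot":[0,0,0.104],"jaw":85},{"delta_pos":[0,0,0],"rot":[0,0,0.104],"jaw":85},{"delta_pos":[24,0,-1],"rot":[0,0,0],"jaw":85},{"delta_pos":[24,0,-1],"rot":[0,0,0],"jaw":85},{"delta_pos":[24,0,0],"rot":[0,0.014,0],"jaw":85},{"delta_pos":[0,0,0],"rot":[0,0,0],"jaw":85},{"delta_pos":[0,0,0],"rot":[0,0,0],"jaw":85}]'
python3 - <<'E'
from goal import *
goal([559.5,-41.5,8],1.33)
cal=arm.calibration("wrist"); im=arm.get_image("wrist"); save("w2.png",im)
g=cv2.cvtColor(im,cv2.COLOR_RGB2GRAY).astype(float)
m=arm.masks_of("wrist","spacer"); print([(round(q["p"],2),q["pixels"].sum()) for q in m])
if m:
  M=m[0]["pixels"]; h=cv2.approxPolyDP(cv2.convexHull(np.argwhere(M)[:,::-1].astype(np.int32)),4,True)[:,0]
  print(h.tolist(),[at_z("wrist",q,40,cal)[:2].round(1).tolist() for q in h])
E
```

```text
clock: 5.67
position: [559.1, -38.0, 110.4]
ee_rot: [0.555, 0.439, -0.439, -0.554]
contact_force: [0.3, 0.1, -0.5]
gripper_width: 85.2
t 5.67 pos [559.1 -38.  110.4] joints [ 0.22  0.36 -0.28  0.   -0.93 -0.45] F [ 0.3  0.1 -0.5] w 85.2
remaining shift (tool axes) [ -3.3 102.4  -1.1] rotvec [0.001 0.009 0.   ]
[(0.57, np.int64(4725))]
[[348, 145], [349, 227], [297, 228], [297, 146]] [[534.1, -74.0], [545.9, -15.3], [583.2, -23.4], [568.0, -81.4]]
```

View pics/w2.png

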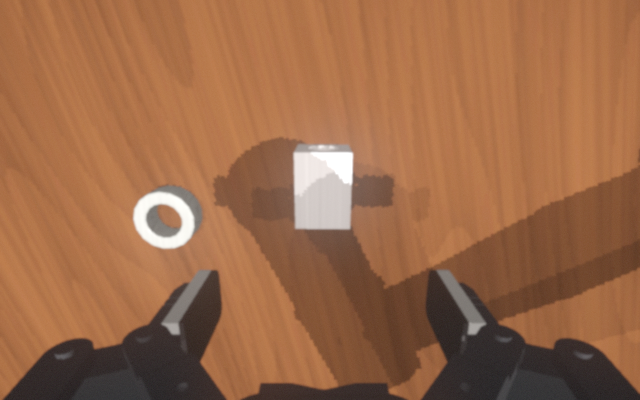

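The top face spans columns 296–352 and rows 153–229, squarely aligned with the jaws. That puts the centre near (559,−44). I'll descend and close.

```bash
python3 -m creep '[{"delta_pos":[-3,15,0],"rot":[0,0.009,0],"jaw":85},{"delta_pos":[-3,15,0],"rot":[0,0,0],"jaw":85},{"delta_pos":[0,15,0],"rot":[0,0,0],"jaw":85},{"delta_pos":[0,15,0],"rot":[0,0,0],"jaw":85},{"delta_pos":[0,12,0],"rot":[0,0,0],"jaw":85},{"delta_pos":[0,10,0],"rot":[0,0,0],"jaw":85},{"delta_pos":[0,8,0],"rot":[0,0,0],"jaw":85},{"delta_pos":[0,7,0],"rot":[0,0,0],"jaw":85},{"delta_pos":[0,5,0],"rot":[0,0,0],"jaw":85},{"delta_pos":[0,0,0],"rot":[0,0,0],"jaw":85}]'
python3 -m creep '[{"delta_pos":[0,0,0],"rot":[0,0,0],"jaw":20},{"delta_pos":[0,0,0],"rot":[0,0,0],"jaw":20},{"delta_pos":[0,0,0],"rot":[0,0,0],"jaw":20},{"delta_pos":[0,0,0],"rot":[0,0,0],"jaw":20},{"delta_pos":[0,0,0],"rot":[0,0,0],"jaw":20},{"delta_pos":[0,0,0],"rot":[0,0,0],"jaw":20},{"delta_pos":[0,0,0],"rot":[0,0,0],"jaw":20},{"delta_pos":[0,0,0],"rot":[0,0,0],"jaw":20},{"delta_pos":[0,0,0],"rot":[0,0,0],"jaw":20},{"delta_pos":[0,0,0],"rot":[0,0,0],"jaw":20}]'
```

```text
clock: 6.6
position: [556.9, -46.2, 7.2]
ee_rot: [-0.557, -0.435, 0.436, 0.558]
contact_force: [0.1, -0.9, -0.6]
gripper_width: 85.1
clock: 7.43
position: [557.8, -46.0, 8.9]
ee_rot: [0.557, 0.435, -0.435, -0.557]
contact_force: [-1.6, 0.7, 6.4]
gripper_width: 19.8
```

The jaw closed to 19.8 mm, so it missed or squeezed the spacer out. I'll look before doing anything else.

```bash
python3 - <<'E'
from goal import *
a=arm.get_image("scene"); b=arm.get_image("side"); w=arm.get_image("wrist")
save("x_scene.png",a);save("x_side.png",b);save("x_w.png",w)
A=cv2.resize(a[150:250,220:380],(400,250),interpolation=cv2.INTER_CUBIC);B=cv2.resize(b[174:274,220:380],(400,250),interpolation=cv2.INTER_CUBIC)
save("m2.png",np.vstack([np.hstack([A,B]),cv2.resize(w,(800,350))[:, :]]))
for c in ["scene","side","wrist"]:
  r=arm.find_in(c,"spacer"); print(c,[(round(q["p"],2),np.round(q["location"]),at_z(c,q["location"],20).round()) for q in r[:2]])
print(arm.read_state()["gripper_width"])
E
```

```text
scene [(0.87, array([294., 196.]), array([552., -45.,  20.]))]
side [(0.87, array([293., 227.]), array([551., -61.,  20.]))]
wrist [(0.61, array([322., 241.]), array([557., -52.,  20.]))]
20.244852733752246
```

View pics/m2.png

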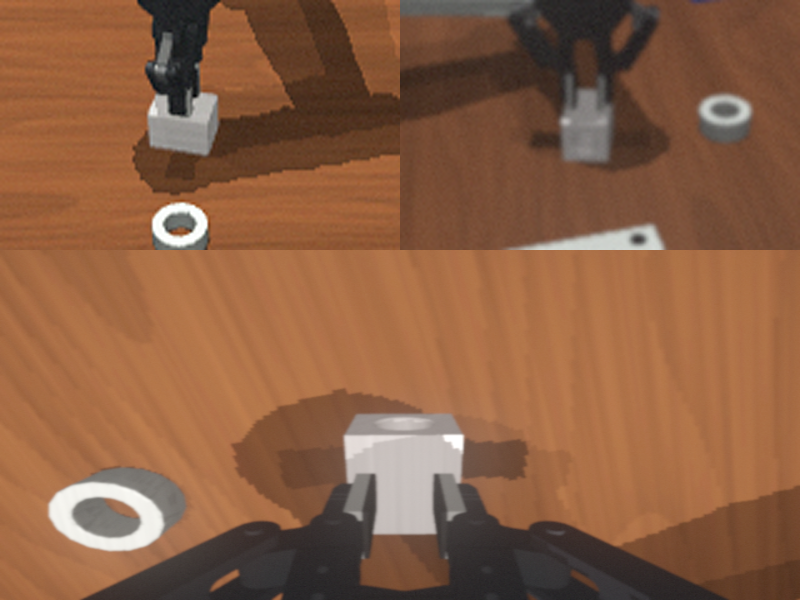

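The fingertips seem to be standing on the spacer's top face rather than straddling it. The tips project about 38 mm behind the reported TCP, and only a light 6 N is felt. I'll triangulate the actual tip height from the fixed cameras.

```bash
python3 - <<'E'
from goal import *
def at(cam,px,i,v):
    o,d=ray(cam,px); return (o+d*(v-o[i])/d[i]).round(1)
print("scene tip at x 570/560:",at("scene",(292,197),0,572),at("scene",(292,197),0,560))
for px in [(290,218),(302,218)]: print("side tip at y -57:",at("side",px,1,-57), at("side",px,1,-46))
for c in ("scene","side"): print(c,"TCP proj",proj(c,[558,-46,9]).round(1)," +38:",proj(c,[558,-46,47]).round(1))
im=[cv2.imread("pics/x_%s.png"%c) for c in ("scene","side")]
A=cv2.resize(im[0][165:215,263:327],(400,312),interpolation=cv2.INTER_CUBIC);B=cv2.resize(im[1][190:240,264:328],(400,312),interpolation=cv2.INTER_CUBIC)
cv2.imwrite("pics/m3.png",np.hstack([A,B]))
E
```

```text
scene tip at x 570/560: [572.  -49.4  36.8] [560.  -50.1  25.3]
side tip at y -57: [544.9 -57.   42.5] [545.9 -46.   35.1]
side tip at y -57: [571.8 -57.   39.3] [573.2 -46.   31.8]
scene TCP proj [294.1 201.4]  +38: [293.5 189.5]
side TCP proj [295.7 226.9]  +38: [295.2 213.1]
```

View pics/m3.png

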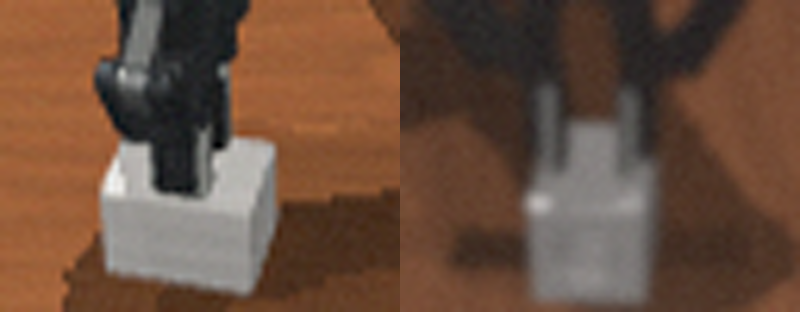

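The crops confirm it: both tips stand on the top face at z≈40 while the reported TCP is z≈9. The real tips are therefore about 31 mm short of the stated TCP. I'll open, go down in small force-checked steps, and re-grasp about 33 mm lower.

```bash
python3 -m creep '[{"delta_pos":[0,-6,0],"rot":[0,0,0],"jaw":85},{"delta_pos":[0,0,0],"rot":[0,0,0],"jaw":85},{"delta_pos":[0,0,0],"rot":[0,0,0],"jaw":85},{"delta_pos":[0,0,0],"rot":[0,0,0],"jaw":85},{"delta_pos":[0,0,0],"rot":[0,0,0],"jaw":85},{"delta_pos":[0,0,0],"rot":[0,0,0],"jaw":85},{"delta_pos":[0,0,0],"rot":[0,0,0],"jaw":85},{"delta_pos":[0,0,0],"rot":[0,0,0],"jaw":85},{"delta_pos":[0,0,0],"rot":[0,0,0],"jaw":85},{"delta_pos":[0,0,0],"rot":[0,0,0],"jaw":85}]'
python3 - <<'E'
from goal import *
s=arm.read_state(); cal=arm.calibration("wrist"); im=arm.get_image("wrist"); save("w3.png",im)
m=arm.masks_of("wrist","spacer"); print([(round(q["p"],2),q["pixels"].sum()) for q in m])
if m:
  M=m[0]["pixels"]; h=cv2.approxPolyDP(cv2.convexHull(np.argwhere(M)[:,::-1].astype(np.int32)),4,True)[:,0]
  print(h.tolist(),[at_z("wrist",q,40,cal)[:2].round(1).tolist() for q in h])
goal([558,-46,-24],1.33)
E
```

```text
clock: 8.57
position: [557.5, -46.1, 13.9]
ee_rot: [-0.557, -0.435, 0.435, 0.557]
contact_force: [-0.0, -0.1, -0.0]
gripper_width: 84.9
[(0.77, np.int64(11439))]
[[358, 186], [367, 219], [364, 316], [283, 318], [277, 208], [285, 188]] [[534.6, -79.0], [534.0, -63.4], [545.7, -15.1], [583.9, -23.5], [570.9, -77.9], [565.0, -85.7]]
t 8.67 pos [557.5 -46.1  14. ] joints [ 0.21  0.48 -0.38  0.   -0.71 -0.45] F [-0.4  0.4  0. ] w 85.1
remaining shift (tool axes) [ 0.2 38.  -0.5] rotvec [-0.    -0.004 -0.   ]
```

View pics/w3.png

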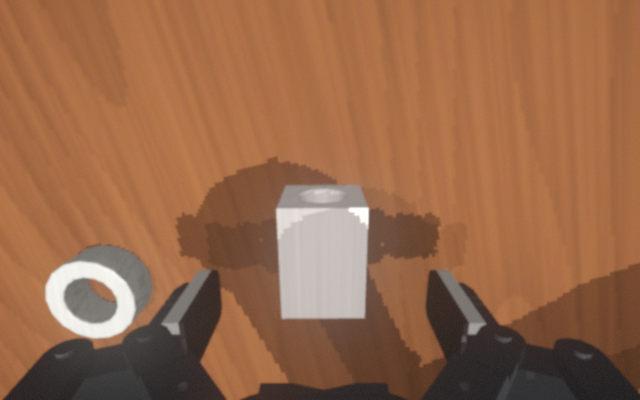

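The spacer is undisturbed, its top face at columns 278–368 and rows 208–318, and it sits centred between the fingers. I'll descend gently.

```bash
python3 -m creep '[{"delta_pos":[0,4,0],"rot":[0,0,0],"jaw":85},{"delta_pos":[0,4,0],"rot":[0,0,0],"jaw":85},{"delta_pos":[0,4,0],"rot":[0,0,0],"jaw":85},{"delta_pos":[0,4,0],"rot":[0,0,0],"jaw":85},{"delta_pos":[0,3,0],"rot":[0,0,0],"jaw":85},{"delta_pos":[0,3,0],"rot":[0,0,0],"jaw":85},{"delta_pos":[0,3,0],"rot":[0,0,0],"jaw":85},{"delta_pos":[0,3,0],"rot":[0,0,0],"jaw":85},{"delta_pos":[0,0,0],"rot":[0,0,0],"jaw":85},{"delta_pos":[0,0,0],"rot":[0,0,0],"jaw":85}]'
```

```text
clock: 9.5
position: [557.4, -46.1, -14.2]
ee_rot: [-0.557, -0.435, 0.435, 0.557]
contact_force: [-0.1, 0.2, 0.2]
gripper_width: 84.9
```

```bash
python3 -m creep '[{"delta_pos":[0,3,0],"rot":[0,0,0],"jaw":85},{"delta_pos":[0,3,0],"rot":[0,0,0],"jaw":85},{"delta_pos":[0,2,0],"rot":[0,0,0],"jaw":85},{"delta_pos":[0,2,0],"rot":[0,0,0],"jaw":85},{"delta_pos":[0,0,0],"rot":[0,0,0],"jaw":75},{"delta_pos":[0,0,0],"rot":[0,0,0],"jaw":65},{"delta_pos":[0,0,0],"rot":[0,0,0],"jaw":55},{"delta_pos":[0,0,0],"rot":[0,0,0],"jaw":50},{"delta_pos":[0,0,0],"rot":[0,0,0],"jaw":50},{"delta_pos":[0,0,0],"rot":[0,0,0],"jaw":50}]'
```

```text
clock: 10.33
position: [557.6, -46.0, -23.9]
ee_rot: [0.557, 0.435, -0.435, -0.557]
contact_force: [-0.5, 0.3, -0.3]
gripper_width: 49.8
```

There is no contact even at a reported z of −24, so the offset is confirmed. Closing now.

```bash
python3 -m creep '[{"delta_pos":[0,0,0],"rot":[0,0,0],"jaw":20},{"delta_pos":[0,0,0],"rot":[0,0,0],"jaw":20},{"delta_pos":[0,0,0],"rot":[0,0,0],"jaw":20},{"delta_pos":[0,0,0],"rot":[0,0,0],"jaw":20},{"delta_pos":[0,0,0],"rot":[0,0,0],"jaw":20},{"delta_pos":[0,0,0],"rot":[0,0,0],"jaw":20},{"delta_pos":[0,0,0],"rot":[0,0,0],"jaw":20},{"delta_pos":[0,0,0],"rot":[0,0,0],"jaw":20},{"delta_pos":[0,0,0],"rot":[0,0,0],"jaw":20},{"delta_pos":[0,0,0],"rot":[0,0,0],"jaw":20}]'
```

```text
clock: 11.17
position: [557.9, -46.0, -23.7]
ee_rot: [0.557, 0.435, -0.435, -0.557]
contact_force: [-0.7, 1.1, 4.9]
gripper_width: 39.4
```

Gripped at 39.4 mm. Lifting.

```bash
python3 -m creep '[{"delta_pos":[0,-6,0],"rot":[0,0,0],"jaw":20},{"delta_pos":[0,-12,0],"rot":[0,0,0],"jaw":20},{"delta_pos":[0,-20,0],"rot":[0,0,0],"jaw":20},{"delta_pos":[0,-25,0],"rot":[0,0,0],"jaw":20},{"delta_pos":[0,-25,0],"rot":[0,0,0],"jaw":20},{"delta_pos":[0,-25,0],"rot":[0,0,0],"jaw":20},{"delta_pos":[0,-25,0],"rot":[0,0,0],"jaw":20},{"delta_pos":[0,-25,0],"rot":[0,0,0],"jaw":20},{"delta_pos":[0,-20,0],"rot":[0,0,0],"jaw":20},{"delta_pos":[0,-10,0],"rot":[0,0,0],"jaw":20}]'
python3 -m creep '[{"delta_pos":[0,-15,0],"rot":[0,0,0],"jaw":20},{"delta_pos":[0,-25,0],"rot":[0,0,0],"jaw":20},{"delta_pos":[0,-25,0],"rot":[0,0,0],"jaw":20},{"delta_pos":[0,-15,0],"rot":[0,0,0],"jaw":20},{"delta_pos":[0,0,0],"rot":[0,0,0],"jaw":20},{"delta_pos":[0,0,0],"rot":[0,0,-0.05],"jaw":20},{"delta_pos":[0,0,0],"rot":[0,0,-0.1],"jaw":20},{"delta_pos":[0,0,0],"rot":[0,0,-0.1],"jaw":20},{"delta_pos":[0,0,0],"rot":[0,0,-0.05],"jaw":20},{"delta_pos":[0,0,0],"rot":[0,0,0],"jaw":20}]'
python3 - <<'E'
from goal import *
# sign check: tool -x is the hole direction; final must be up.  tray fit
goal([558,-46,250],1.33,0)
from scipy.optimize import minimize
C=np.array([[i,j,k] for i in(-100,100) for j in(-100,100) for k in(0,25)],float)
ms={c:arm.masks_of(c,"drip_tray")[0]["pixels"] for c in ("scene","side")} if all([arm.get_image(c) is not None for c in ("scene","side")]) else 0
cal={k:arm.calibration(k) for k in ms}
def cost(p,cams):
    e=0
    for cam in cams:
        m=ms[cam];W=C@R.from_euler("z",p[2]).as_matrix().T+[p[0],p[1],0]
        P=np.array([proj(cam,w,cal[cam]) for w in W]); im=np.zeros(m.shape,np.uint8); cv2.fillConvexPoly(im,cv2.convexHull((P*16).astype(np.int32)),1,shift=4)
        e+=1-(m&(im>0)).sum()/(m|(im>0)).sum()
    return e
for cams in (["scene"],["side"],["scene","side"]):
    b=minimize(cost,[495,305,-.17],args=(cams,),method="Nelder-Mead",options=dict(initial_simplex=[[495,305,-.17],[510,305,-.17],[495,320,-.17],[495,305,0]])); print(cams,b.x.round(2),round(b.fun,3))
E
```

```text
clock: 12.0
position: [557.9, -46.1, 171.2]
ee_rot: [0.558, 0.436, -0.434, -0.557]
contact_force: [-0.4, -0.1, -1.2]
gripper_width: 39.2
clock: 12.83
position: [556.1, -47.6, 246.3]
ee_rot: [-0.486, -0.512, 0.346, 0.619]
contact_force: [-0.5, 0.2, -2.1]
gripper_width: 39.1
t 12.83 pos [556.1 -47.6 246.3] joints [ 0.02  0.24 -0.01 -0.31 -1.26 -0.18] F [-0.5  0.2 -2.1] w 39.1
remaining shift (tool axes) [ 3.1 -2.9 -1.4] rotvec [-0.004 -0.009  0.301]
['scene'] [ 4.9179e+02  3.0907e+02 -1.9000e-01] 0.03
['side'] [ 4.9145e+02  3.1494e+02 -1.6000e-01] 0.064
['scene', 'side'] [ 4.9374e+02  3.1276e+02 -1.9000e-01] 0.109
```

Held, with about 2 N of extra weight. My 0.3 rad test turn went the wrong way: tool −x is the hole direction and must go up, so the turn about z is positive. Turning +1.87 now.

```bash
python3 -m creep '[{"delta_pos":[0,0,0],"rot":[0,0,0.08],"jaw":20},{"delta_pos":[0,0,0],"rot":[0,0,0.11],"jaw":20},{"delta_pos":[0,0,0],"rot":[0,0,0.11],"jaw":20},{"delta_pos":[0,0,0],"rot":[0,0,0.11],"jaw":20},{"delta_pos":[0,0,0],"rot":[0,0,0.11],"jaw":20},{"delta_pos":[0,0,0],"rot":[0,0,0.11],"jaw":20},{"delta_pos":[0,0,0],"rot":[0,0,0.11],"jaw":20},{"delta_pos":[0,0,0],"rot":[0,0,0.11],"jaw":20},{"delta_pos":[0,0,0],"rot":[0,0,0.08],"jaw":20},{"delta_pos":[0,0,0],"rot":[0,0,0.05],"jaw":20}]'
python3 -c "
from goal import *
goal([558,-46,250],1.33,1.5708)"
```

```text
clock: 13.87
position: [557.8, -43.5, 247.3]
ee_rot: [0.67, 0.224, -0.598, -0.378]
contact_force: [-0.7, 0.2, -1.5]
gripper_width: 39.3
t 13.87 pos [557.8 -43.5 247.3] joints [ 0.48  0.4  -0.2   0.5  -1.47 -0.9 ] F [-0.7  0.2 -1.5] w 39.3
remaining shift (tool axes) [-3.5 -0.6 -0.8] rotvec [0.    0.002 0.886]
```

```bash
python3 -m creep '[{"delta_pos":[0,0,0],"rot":[0,0,0.08],"jaw":20},{"delta_pos":[0,0,0],"rot":[0,0,0.11],"jaw":20},{"delta_pos":[0,0,0],"rot":[0,0,0.11],"jaw":20},{"delta_pos":[0,0,0],"rot":[0,0,0.11],"jaw":20},{"delta_pos":[0,0,0],"rot":[0,0,0.11],"jaw":20},{"delta_pos":[0,0,0],"rot":[0,0,0.11],"jaw":20},{"delta_pos":[0,0,0],"rot":[0,0,0.11],"jaw":20},{"delta_pos":[0,0,0],"rot":[0,0,0.08],"jaw":20},{"delta_pos":[0,0,0],"rot":[0,0,0.06],"jaw":20},{"delta_pos":[0,0,0],"rot":[0,0,0],"jaw":20}]'
python3 - <<'E'
from goal import *
goal([558,-46,250],1.33,1.5708)
s=arm.read_state(); print(R.from_quat(s["ee_rot"]).as_matrix().round(3))
E
```

```text
clock: 14.7
position: [557.6, -45.0, 245.4]
ee_rot: [-0.7, 0.083, 0.704, 0.088]
contact_force: [-0.7, -0.4, -2.5]
gripper_width: 39.7
t 14.7 pos [557.6 -45.  245.4] joints [ 0.57  0.76 -0.34  0.82 -1.9  -1.23] F [-0.7 -0.4 -2.5] w 39.7
remaining shift (tool axes) [-4.6  0.9 -0.6] rotvec [-0.001  0.005  0.006]
[[-0.004 -0.239 -0.971]
 [ 0.007 -0.971  0.239]
 [-1.    -0.006  0.005]]
```

```bash
python3 -m creep '[{"delta_pos":[0,-10,4],"rot":[0,0,0],"jaw":20},{"delta_pos":[0,-20,9],"rot":[0,0,0],"jaw":20},{"delta_pos":[0,-28,12],"rot":[0,0,0],"jaw":20},{"delta_pos":[0,-30,13],"rot":[0,0,0],"jaw":20},{"delta_pos":[0,-30,13],"rot":[0,0,0],"jaw":20},{"delta_pos":[0,-30,13],"rot":[0,0,0],"jaw":20},{"delta_pos":[0,-30,13],"rot":[0,0,0],"jaw":20},{"delta_pos":[0,-30,13],"rot":[0,0,0],"jaw":20},{"delta_pos":[0,-20,9],"rot":[0,0,0],"jaw":20},{"delta_pos":[0,-10,4],"rot":[0,0,0],"jaw":20}]'
python3 -m creep '[{"delta_pos":[5,-10,4],"rot":[-0.04,0,0],"jaw":20},{"delta_pos":[8,-15,6],"rot":[-0.07,0,0],"jaw":20},{"delta_pos":[10,-10,4],"rot":[-0.09,0,0],"jaw":20},{"delta_pos":[10,-5,2],"rot":[-0.1,0,0],"jaw":20},{"delta_pos":[10,0,0],"rot":[-0.1,0,0],"jaw":20},{"delta_pos":[8,0,0],"rot":[-0.08,0,0],"jaw":20},{"delta_pos":[4,0,0],"rot":[-0.06,0,0],"jaw":20},{"delta_pos":[0,0,0],"rot":[-0.02,0,0],"jaw":20},{"delta_pos":[0,0,0],"rot":[0,0,0],"jaw":20},{"delta_pos":[0,0,0],"rot":[0,0,0],"jaw":20}]'
python3 - <<'E'
from goal import *
goal([506,269,190],1.894,1.5708)
a=arm.get_image("scene"); b=arm.get_image("side"); w=arm.get_image("wrist")
for c in ["scene","side","wrist"]:
  for n in ("spacer","spacer_mouth"):
    if n=="spacer_mouth" or 1:
      r=arm.find_in(c,n); print(c,n,[(round(q["p"],2),np.round(q["location"]),at_z(c,q["location"],190+28*(n!="spacer")).round()) for q in r[:2]])
A=cv2.resize(a[100:250,340:540],(400,300),interpolation=cv2.INTER_CUBIC);B=cv2.resize(b[70:220,170:370],(400,300),interpolation=cv2.INTER_CUBIC)
save("m4.png",np.vstack([np.hstack([A,B]),np.hstack([cv2.resize(w,(480,300)),cv2.resize(a,(320,300))])]))
E
```

```text
clock: 15.53
position: [514.8, 214.1, 252.3]
ee_rot: [0.704, -0.079, -0.701, -0.09]
contact_force: [-0.5, -0.0, -1.6]
gripper_width: 39.2
clock: 16.37
position: [507.0, 252.6, 197.6]
ee_rot: [0.7, 0.115, -0.697, 0.106]
contact_force: [-0.0, -0.5, -1.5]
gripper_width: 38.9
t 16.37 pos [507.  252.6 197.6] joints [ 1.11  0.82 -0.34  0.82 -1.84 -1.29] F [-0.  -0.5 -1.5] w 38.9
remaining shift (tool axes) [  7.8 -15.8  -4.1] rotvec [-0.009 -0.007  0.011]
scene spacer [(0.84, array([447., 114.]), array([471., 296., 190.]))]
scene spacer_mouth [(0.87, array([445., 111.]), array([504., 280., 218.]))]
side spacer [(0.73, array([254., 101.]), array([496., 315., 190.]))]
side spacer_mouth [(0.98, array([252., 100.]), array([488., 241., 218.]))]
wrist spacer [(0.87, array([322., 290.]), array([498., 286., 190.]))]
wrist spacer_mouth [(0.78, array([322., 293.]), array([483., 330., 218.]))]
```

View pics/m4.png

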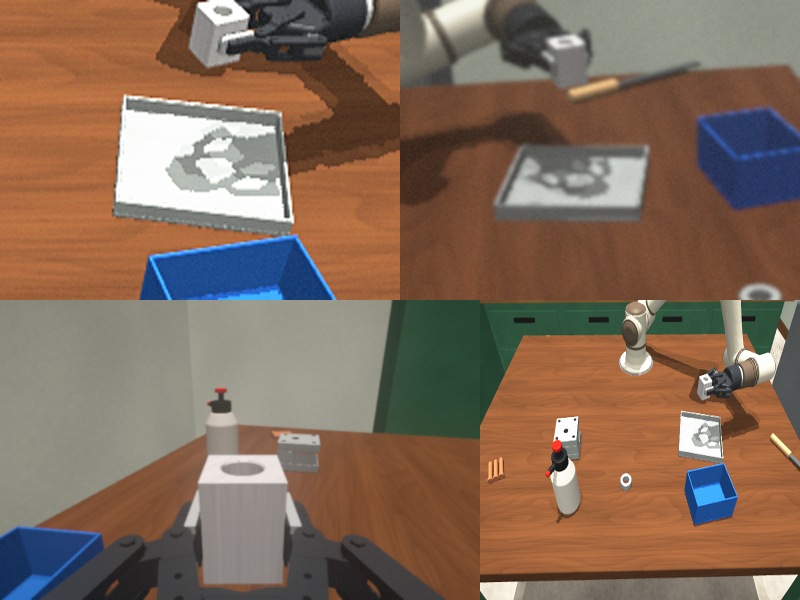

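The picture shows the hole facing up with the spacer roughly over the tray. I'll triangulate the mouth and check the axis tilt before trimming.

```bash
cat > tri.py <<'E'
from goal import *
from scipy.optimize import least_squares, minimize
def fit(name):
    s=arm.read_state(); T=R.from_quat(s["ee_rot"]).as_matrix(); X0=s["position"]-44*T[:,1]
    cal={};ms={}
    for c in ("scene","side","wrist"):
        cal[c]=arm.calibration(c); im=arm.get_image(c); save(name+"_"+c+".png",im)
        m=arm.masks_of(c,"spacer"); f=arm.find_in(c,"spacer_mouth")
        if m: ms[c]=m[0]["pixels"]
        print(c,"expected mouth px",proj(c,X0-28*T[:,0],cal[c]).round(1),"centre px",proj(c,X0,cal[c]).round(1), "mask",m and (round(m[0]["p"],2),m[0]["pixels"].sum(),np.round(m[0]["location"],1)), "top row corners", m and np.argwhere(m[0]["pixels"]).min(0)[::-1])
    C=np.array([[i,j,k] for i in(-28,28) for j in(-20,20) for k in(-20,20)],float)
    def cost(p,cams):
        e=0; Q=R.from_rotvec(p[3:]).as_matrix()@T
        for cam in cams:
            m=ms[cam]; W=C@Q.T+X0+p[:3]
            P=np.array([proj(cam,w,cal[cam]) for w in W]); im=np.zeros(m.shape,np.uint8); cv2.fillConvexPoly(im,cv2.convexHull((P*16).astype(np.int32)),1,shift=4)
            # only count mask pixels outside silhouette and silhouette outside mask (fingers hide some)
            e+=((m&(im==0)).sum()+.3*((~m)&(im>0)).sum())/m.sum()
        return e
    for cams in (list(ms),["scene","side"],["wrist"]):
        S=[np.zeros(6)]+[np.eye(6)[i]*(12 if i<3 else .08) for i in range(6)]
        b=minimize(cost,S[0],args=(cams,),method="Nelder-Mead",options=dict(initial_simplex=S,maxiter=600))
        Q=R.from_rotvec(b.x[3:]).as_matrix()@T
        print(cams,"centre",(X0+b.x[:3]).round(1),"hole dir",(-Q[:,0]).round(3),round(b.fun,3))
    print("X0",X0.round(1),"hole dir by arm",(-T[:,0]).round(4))
E
python3 -c "from tri import *; fit('f1'); goal([506,269,190],1.894,1.5708)"
```

```text
scene expected mouth px [451.3 105.4] centre px [448.9 116.6] mask (0.87, np.int64(692), array([445. , 112.1])) top row corners [434  99]
side expected mouth px [252.7  90.9] centre px [253.6 101. ] mask (0.9, np.int64(375), array([253.7,  98.8])) top row corners [244  88]
wrist expected mouth px [325.7 223.4] centre px [325.5 286.4] mask (0.91, np.int64(18964), array([324.2, 290.3])) top row corners [264 206]
['scene', 'side', 'wrist'] centre [493.1 294.  197.5] hole dir [ 0.014 -0.021  1.   ] 0.18
['scene', 'side'] centre [494.  292.8 198.9] hole dir [ 0.047 -0.027  0.998] 0.15
['wrist'] centre [493.6 295.5 198.2] hole dir [ 0.006 -0.023  1.   ] 0.004
X0 [493.4 294.2 197.3] hole dir by arm [-0.0026 -0.0106  0.9999]
t 17.27 pos [506.7 252.5 197. ] joints [ 1.11  0.83 -0.35  0.82 -1.84 -1.29] F [ 0.2  0.2 -1.8] w 39.6
remaining shift (tool axes) [  7.2 -15.8  -4.4] rotvec [-0.008 -0.006  0.009]
```

The models agree: the centre is (493,294,197), with the tray centre near (492,311). The axis is within about 1° of vertical. I'll make the final trim.

```bash
python3 -m creep '[{"delta_pos":[0,-2,-0.5],"rot":[0,0,0],"jaw":20},{"delta_pos":[0,-4,-1],"rot":[0,-0.002,0.004],"jaw":20},{"delta_pos":[0,-4,-1],"rot":[0,-0.002,0.005],"jaw":20},{"delta_pos":[0,-4,-1],"rot":[0,-0.001,0.004],"jaw":20},{"delta_pos":[0,-2,-1],"rot":[0,0,0],"jaw":20},{"delta_pos":[0,0,0],"rot":[0,0,0],"jaw":20},{"delta_pos":[0,0,0],"rot":[0,0,0],"jaw":20},{"delta_pos":[0,0,0],"rot":[0,0,0],"jaw":20},{"delta_pos":[0,0,0],"rot":[0,0,0],"jaw":20},{"delta_pos":[0,0,0],"rot":[0,0,0],"jaw":20}]'
python3 - <<'E'
from tri import *
fit('f2')
for n,z in (("drip_tray",5),("mould_block",40),("collar",10),("sprayer",100),("bin",40)):
  for c in ("scene","side"):
    r=arm.find_in(c,n); print(n,c,[(round(q["p"],2),np.round(q["location"]),at_z(c,q["location"],z)[:2].round()) for q in r[:1]])
s=arm.read_state(); print(s["clock"],s["joint_vel"].round(3),s["gripper_width"])
E
```

```text
clock: 18.1
position: [506.1, 268.9, 197.2]
ee_rot: [0.699, 0.109, -0.698, 0.112]
contact_force: [-0.5, -0.1, -1.5]
gripper_width: 39.5
scene expected mouth px [459.1 105.3] centre px [456.4 116.4] mask (0.88, np.int64(642), array([452.6, 112.2])) top row corners [441  99]
side expected mouth px [252.1  89.1] centre px [253.   99.2] mask (0.79, np.int64(399), array([255.4,  99.1])) top row corners [243  87]
wrist expected mouth px [326.3 223.2] centre px [326.1 286.2] mask (0.91, np.int64(18959), array([325.5, 291.2])) top row corners [263 206]
['scene', 'side', 'wrist'] centre [491.4 310.1 197.3] hole dir [ 0.046 -0.011  0.999] 0.191
['scene', 'side'] centre [491.3 308.4 197.4] hole dir [0.056 0.005 0.998] 0.154
['wrist'] centre [493.  311.8 197.7] hole dir [ 0.018 -0.027  0.999] 0.007
X0 [492.5 310.7 197. ] hole dir by arm [-0.0019  0.0035  1.    ]
drip_tray scene [(0.64, array([439., 183.]), array([495., 308.]))]
drip_tray side [(0.59, array([257., 160.]), array([490., 322.]))]
mould_block scene [(0.78, array([179., 177.]), array([ 503., -319.]))]
mould_block side [(0.58, array([298., 305.]), array([ 527., -321.]))]
collar scene [(0.82, array([292., 237.]), array([669., -49.]))]
collar side [(0.73, array([253.,  98.]), array([506., 892.]))]
sprayer scene [(0.82, array([169., 239.]), array([ 749., -276.]))]
sprayer side [(0.63, array([414., 252.]), array([ 741., -290.]))]
bin scene [(0.84, array([460., 255.]), array([750., 292.]))]
bin side [(0.57, array([349., 147.]), array([762., 290.]))]
19.05 [-0.    -0.     0.003 -0.001 -0.002  0.   ] 39.43350723207223
```

```bash
python3 - <<'E'
import cv2,numpy as np
w=cv2.imread("pics/f2_wrist.png")[180:400,200:450]; a=cv2.imread("pics/f2_scene.png")[80:240,370:530]; b=cv2.imread("pics/f2_side.png")[70:200,200:330]
r=lambda i,x,y:cv2.resize(i,(x,y),interpolation=cv2.INTER_CUBIC)
cv2.imwrite("pics/m5.png",np.hstack([r(w,400,352)[:, :],r(a,352,352)]))
E
```

```text
(no output)
```

View pics/m5.png

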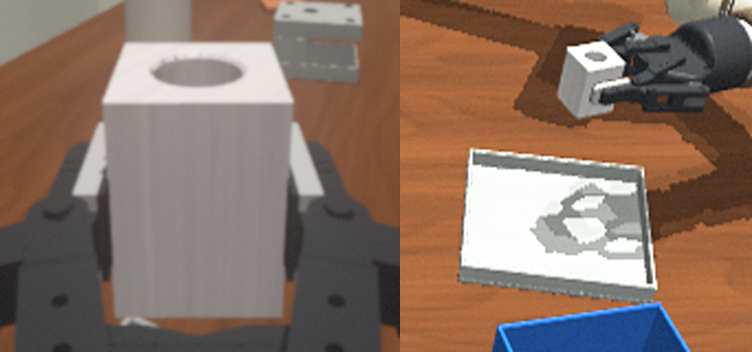

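The final view shows the hole facing straight up, edges symmetric and level, the spacer held clear of everything above the tray. Handing in.

```bash
python3 -c "
from h import *
arm.job_done(); s=arm.read_state(); print(s['clock'],s['position'],s['gripper_width'],s['contact_force'])"
```

```text
the job is handed in; nothing more can be done
the job is handed in; nothing more can be done
```

I handed the job in at about 19 s with the spacer still in the gripper, blind hole up, over the middle of the drip tray. No verdict is reported. The close-up wrist picture showed the hole in the end facing −y. I gripped the spacer across its sides, lifted it, turned it a quarter turn and carried it over.

**Last checks**
- **Position:** the spacer centre is about (492, 311, 197) mm, against a tray centre estimated at (492, 311), good to a few mm. Its bottom end is about 17 cm above the bench.
- **Tilt:** the arm's pose puts the hole axis within about 0.3° of vertical. The picture fits disagreed with each other by 1–3°, but the last view looked level and symmetric.
- **Grip:** the opening was steady at 39.4 mm, the arm was still, and the only force felt was about 1.5 N, in keeping with the spacer's weight.
- **Bystanders:** the mould block and collar were found where they started. I had no starting measurement for the sprayer and bin, but the arm never came near them. One side-camera report of the collar was a false detection.

**What went wrong**
- **First grasp missed:** the fingertips closed standing on top of the spacer, with about 6 N of contact and no visible shift. The real tips sit about 31 mm short of the stated TCP. I measured this in the pictures and grasped again about 33 mm lower.
- **Wrong turn:** a short test turn of 0.3 rad first went the wrong way and was undone in the air.

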